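# Shut and lock the control box lid

### The arm

A 7-joint arm with a two-finger parallel gripper is mounted at the origin on the work surface. World frame = base frame: x ahead of the robot, y to its left, z up, the work surface at z = 0. Lengths are in m, angles in rad, forces in N, time in s.
With the tool pointing down it reaches from about 0.35 to 0.9 m from the base axis. Payload 19.9 kg.
Tool frame: the origin (TCP) lies midway between the tips of the shut fingers; the grasp point (between the pads) lies 19 mm behind it; z points along the fingers, y is the line along which they close (so a half turn about z gives the same grasp; the last joint's range is limited). The gripper opens to 94 mm and grips with 3 to 60 N. Pads are 16 mm wide; open, the fingers measure 119 mm over their backs; the gripper's body (75 mm by 177 mm) begins 78 mm behind the grasp point.
Start: joints at [1.2, 0.417, -0.01, 1.614, 0.005, 1.111, -0.053], TCP at [0.202, -0.591, 0.179] pointing down, gripper open.
Joint ranges: [-2.81, 2.81], [-0.39, 2.02], [-1.27, 1.25], [0.06, 2.57], [-1.19, 4.33], [0.19, 2], [-2.82, 2.82]. Speed limits (rad/s): [1.89, 1.89, 2.39, 2.39, 3.01, 3.01, 3.01].

### API

Orientations are given as [roll, pitch, yaw] about the fixed x, y, z axes, in that order (R = Rz(yaw) Ry(pitch) Rx(roll)).
In Python, from workcell import env gives the robot as it stands.
- The arm moves only by the tool apply_moves, never from a script. Its arguments are lists of equal length, an entry for each row: "xyz": the shift along the tool's x, y, z in cm, a list of three; "twist": the turn, a rotation vector about the tool's x, y, z in rad, a list of three; "grip": the finger opening in cm, from 0 to 9.4. In form: {"xyz": [[dx, dy, dz], ...], "twist": [[rx, ry, rz], ...], "grip": [grip, ...]}. A call has exactly 5 rows; each row shifts and turns the commanded pose from where the row before left it, along the tool's axes as they then stand; what a row does not reach is not made up. A row lasts 1/8 s, in which the tool goes at most 62.5 mm and 10.7 degrees, less where a joint would pass 70% of its speed; a pose out of reach is approached as far as the arm can. A call with a gripper value outside its range is refused whole. The fingers move at their own pace and stop on an object; "grip_force" is the grip in N (left out, the last holds). Time passes only in rows, so rows that do not move let the fingers close, or fill a call up. It gives the time, the measured TCP pose, the force, the opening and the grip force at its end, in the units of the state.
- env.get_obs(): the state, without advancing time (a new reading comes with each control period).
- env.capture(name): name is "scene" or "top" or "wrist"; returns the picture (400x640x3 uint8, red, green, blue); there is no depth.
- env.camera_model(name): a dict with "camera_matrix" (3x3 intrinsics, pixels), "extrinsics" (4x4, takes a point from camera to world coordinates). Camera axes: x right, y down, z forward; pixel columns grow to the right and rows downward; lengths in m; the calibration is good to about 2 mm. A picture is of the moment at which its call begins: read the wrist's pose just before it. camera_model takes no time and is no camera call; for the wrist camera it gives the pose at the moment of the call.
- env.close_job(): hands the job in; it is judged then, once.
Trained networks look in the newest picture that a camera, given by its name, has taken for a name from the list of things; names that differ only in an ending like _2 or _b are one class to them, and where a whole thing is asked for, a point or a joint stands for the part that bears it (a point fixed in the world has none). Each returns a list of dicts, best first, with "confidence" (0 to 1); they miss things now and then, are a little off and sometimes report something else, mostly with a low value. They report only what shows in the picture. A call takes as long as a camera call.
- env.boxes_of(camera, target): "xy" ([column, row] in pixels, amid what is visible of it).
- env.masks_of(camera, target): "pixels" (400x640 bool, what is visible of it) and "xy" ([column, row] in pixels, amid what is visible of it).
- env.place_of(camera, target): "xy" ([column, row] in pixels: a listed point, or the origin of a listed thing).
The state is a dict: "time_s": time; "q": joint angles; "dq": joint speeds; "effort": joint torques, N m; "position": TCP position; "ee_rot": TCP orientation; "contact_force": force on the tool from outside, world axes, zero at the start; "wrist_torque": the same for the moment, N m; "width": finger opening in m; "finger_force": force on a finger pad.
Only numpy, scipy, OpenCV 4.12 (cv2) and the standard library are available. Lean on these libraries where they do the work, as an engineer would, in place of code of your own. Each camera call takes 0.05 s, during which the arm holds its last target. There are 200 camera calls.

### The job

Push the control box's half-open lid down until it is fully shut, then set a fingertip (or both) in the slot of the round cam fastener on the lid and turn it clockwise, seen from above, as far as it goes, so that the slot lines up with the two green marks and the lid is locked. Only push and turn: do not raise the lid further, do not lift anything, leave the things around the box where they are, and take the hand away at the end.

Things in the scene. Friction and masses are not known exactly. Their poses are not given: they have to be found in the camera images.
- case: green steel control box, fixed to the bench, 260 mm (its x) by 280 mm (its y) by 110 mm high, open on top, with a keeper inside its front wall. Origin: centre of its underside, on the bench; z up. The lid's hinge line runs along y at x = +130 mm, z = 110 mm, the rim farthest from the robot; the front, x = -130 mm, faces the robot.
- lid (a joint): angle of the grey steel lid (264 x 284 mm, 6 mm thick, underside on the rim at 110 mm when shut): 0 is shut (hard stop), it grows as the front edge rises; starts 0.22 to 0.5 rad open. The stiff hinge stays where it is left; a push of about 3 N at the front closes it.
- press_pad (a point): centre of the top of a flat black rubber pad, 50 x 50 mm, on the lid near its front left corner: a good place to push. It is 220 mm from the hinge line towards the front, 98 mm to the box's +y side, 8 mm above the lid's underside; it moves with the lid (118 mm over the bench when shut). Axes: the lid's, parallel to the box's when shut.
- cam (a joint): angle of the cam fastener: 0 open (slot along the box's y, at the red marks), grows clockwise seen from above to a hard stop at 1.571, locked (slot along the box's x, at the green marks). Starts at 0 to 0.35. Friction 0.22 N m, stays where left. Beyond about 1.0 its tongue passes under the keeper and holds the lid; turned with the lid up, it hits the keeper and bars the lid.
- cam_top (a point): on the axis of the cam, level with its top: an aluminium disc 90 mm across, 190 mm from the hinge line, midway across the lid, in a fixed black collar (94 mm inside, 106 outside). A slot 30 mm wide, 18 mm deep, black-floored, runs across its centre, end to end. Disc and collar rise 20 mm over the lid: 136 mm over the bench when shut. Own y axis: along the slot; z: cam axis; turns with the cam.
- screwdriver: loose screwdriver lying in front of the box, to be left alone. Origin under its middle.
- spray_can: loose blue spray can with a white top, 62 mm across and 190 mm high, standing to the right (-y) of the box, to be left alone. Origin: centre of its underside.
- jar: loose glass jar with a yellow cap, 64 mm across and 90 mm high, standing to the left (+y) of the box, to be left alone. Origin: centre of its underside.
- carton: loose cardboard carton, 100 x 70 x 50 mm, out to one side, to be left alone. Origin: centre of its underside.
- wrench: loose wrench lying out to one side, to be left alone. Origin under its middle.
- mug: loose blue mug, 80 mm across and 90 mm high, standing out to one side, to be left alone. Origin: centre of its underside.
- meter: loose yellow hand-held meter, 150 x 75 x 42 mm, lying out to one side, to be left alone. Origin: centre of its underside.

How it is judged:
By the outcome, as a careful person would: the job done as asked, in the order asked, and still so for the second after the job is handed in, with the robot touching nothing.
It also fails if it takes over 45 s, if anything falls off the work surface, if the arm or the gripper's body presses on something with over 40 N, if the wrist force passes 120 N, or if a joint passes its speed limit or range.

## Working session

There is one attempt and no reset: what is moved stays moved. The work goes in short steps, Python scripts to look and compute and a tool call to move; the robot and the scene stay as the last step left them, time stands still between calls to the robot, and variables do not carry over. Pictures are saved under pics/ and viewed, at most 10 in all, crops included, and the job is handed in when it is done.

Besides the shell and the picture viewer there is one more tool, called after ">>>" as name(argument=value, ...) on one line, values as JSON. apply_moves: Moves the arm, as the interface text tells. Its arguments: {"type":"object","properties":{"xyz":{"type":"array","items":{"type":"array","items":{"type":"number"}}},"twist":{"type":"array","items":{"type":"array","items":{"type":"number"}}},"grip":{"type":"array","items":{"type":"number"}},"grip_force":{"type":"number"}},"required":["xyz","twist","grip"]}

```bash
mkdir -p pics; ls
cat > h.py <<'E'
import numpy as np, cv2
from workcell import env
from scipy.spatial.transform import Rotation as R
def ray(cam,xy):
    m=env.camera_model(cam);K=np.array(m["camera_matrix"]);T=np.array(m["extrinsics"])
    d=T[:3,:3]@np.linalg.solve(K,[xy[0],xy[1],1.]);return T[:3,3],d
def atz(cam,xy,z):
    o,d=ray(cam,xy);return o+d*(z-o[2])/d[2]
def proj(cam,p):
    m=env.camera_model(cam);K=np.array(m["camera_matrix"]);T=np.array(m["extrinsics"])
    c=(np.atleast_2d(p)-T[:3,3])@T[:3,:3];u=c@K.T;return u[:,:2]/u[:,2:]
def tri(rs):
    A=0;b=0
    for o,d in rs:
        d=d/np.linalg.norm(d);P=np.eye(3)-np.outer(d,d);A=A+P;b=b+P@o
    return np.linalg.solve(A,b)
def save(n,im): cv2.imwrite(n,im[:,:,::-1])
E
python3 - <<'E'
from h import *
np.set_printoptions(precision=4,suppress=True)
s=env.get_obs();print(s["time_s"],s["position"],s["ee_rot"],s["width"])
ims=[]
for c in("scene","top"):
    im=env.capture(c);save(f"pics/{c}0.png",im)
    print(c,np.array(env.camera_model(c)["extrinsics"])[:3,3])
    for t in("case","lid","press_pad","cam_top","cam","spray_can","jar","screwdriver"):
        print(t,[(np.round(r["xy"],1),round(r["confidence"],2)) for r in env.place_of(c,t)[:2]] if t not in("lid","cam") else [(np.round(r["xy"],1),round(r["confidence"],2)) for r in env.masks_of(c,t)[:2]])
E
```

```text
pics
0.0 [ 0.2023 -0.5909  0.1779] [-3.1404  0.      0.3299] 0.09388698197375088
scene [ 1.5471 -0.1575  0.8897]
case [(array([347.9, 241.5]), 0.97)]
lid [(array([350.8, 203.6]), 0.61), (array([273.9, 225.2]), 0.6)]
press_pad [(array([383.4, 169.6]), 0.63)]
cam_top [(array([347.9, 176.5]), 0.82)]
cam [(array([351.6, 177.7]), 0.57)]
spray_can [(array([280.8, 250.6]), 0.61)]
jar [(array([419.9, 242.4]), 0.92)]
screwdriver []
top [0.483  0.0122 1.2493]
case []
lid [(array([288.3, 180.3]), 0.8)]
press_pad [(array([281.5, 193.2]), 0.66)]
cam_top [(array([285.4, 193.2]), 0.91)]
cam [(array([282.7, 193. ]), 0.94), (array([289.6, 180.5]), 0.71)]
spray_can [(array([350.5, 186.7]), 0.69)]
jar [(array([229. , 183.6]), 0.89), (array([350.3, 185.8]), 0.72)]
screwdriver [(array([297.8, 246.8]), 0.69)]
```

View pics/scene0.png

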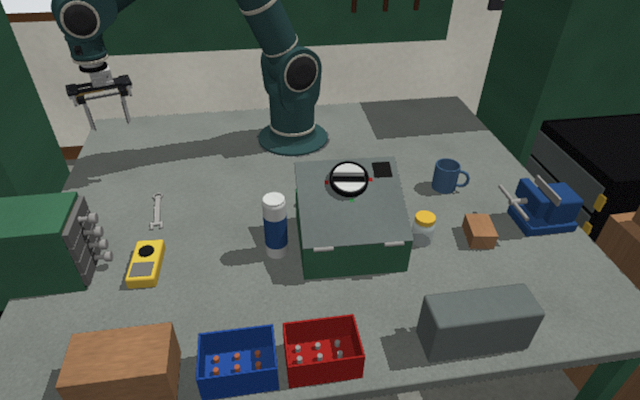

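View pics/top0.png

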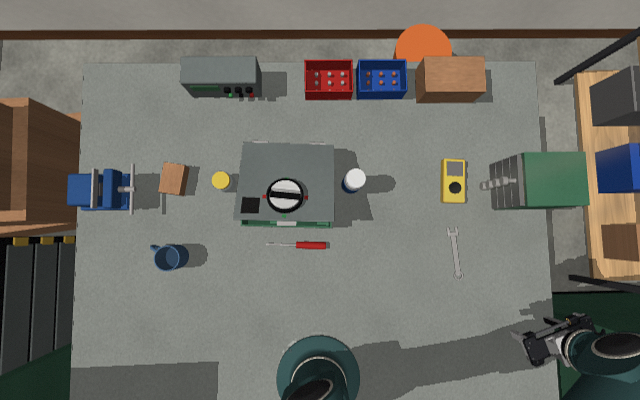

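The scene view shows the pad at (383,169) and the cam at (348,177). The top view shows the pad at (250,205) and the cam at (286,195). The network's top-view pad is wrong. I'll zoom in on both to get corners for a fit.

Run:
```python
import cv2,numpy as np
a=cv2.imread("pics/top0.png")[130:250,210:370];b=cv2.imread("pics/scene0.png")[145:285,260:440]
a=cv2.resize(a,(400,300),interpolation=cv2.INTER_CUBIC);a=cv2.resize(a,(790,592))
cv2.imwrite("pics/z1.png",a)
cv2.imwrite("pics/z2.png",cv2.resize(b,(756,588),interpolation=cv2.INTER_CUBIC))
```

```text
(no output)
```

View pics/z1.png

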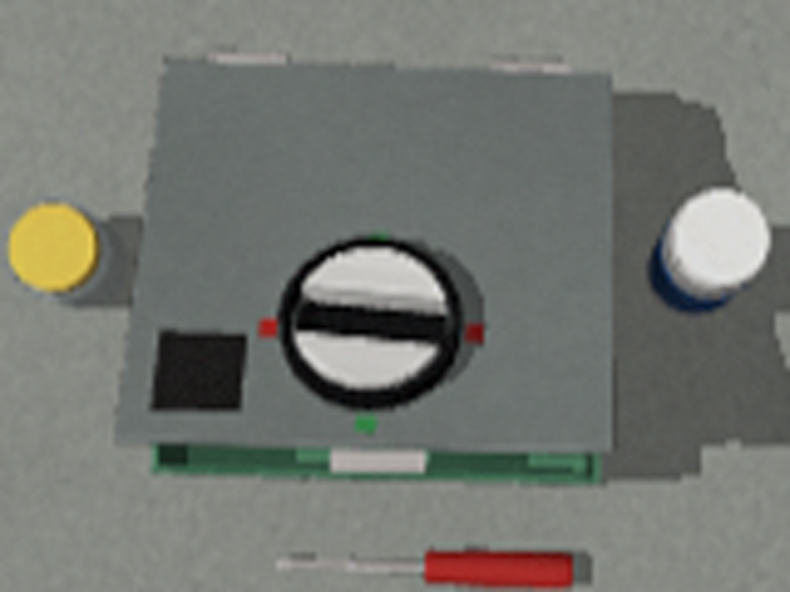

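View pics/z2.png

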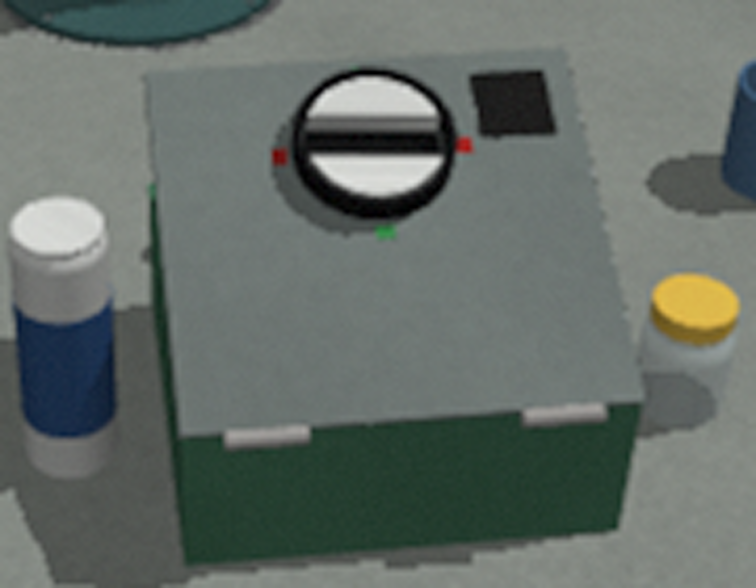

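```bash
cat > fit.py <<'E'
from h import *
from scipy.optimize import least_squares
np.set_printoptions(precision=4,suppress=True)
# (cam, zoom px, kind, lid coords from hinge (d toward front, y, h)) kind L=lid, C=case
T=lambda u,v:(210+u/4.9375,130+v/4.933)
S=lambda u,v:(260+u/4.2,145+v/4.2)
P=[("top",T(117,443),"L",(264,142,6)),("top",T(612,450),"L",(264,-142,6)),("top",T(199,370),"L",(220,98,8)),("top",T(371,322),"L",(190,0,26)),
("top",T(602,482),"C",(-130,-140,110)),("top",T(153,475),"C",(-130,140,110)),("top",T(611,74),"L",(0,-142,6)),("top",T(163,60),"L",(0,142,6)),
("scene",S(565,50),"L",(264,142,6)),("scene",S(147,74),"L",(264,-142,6)),("scene",S(513,103),"L",(220,98,8)),("scene",S(375,141),"L",(190,0,26)),
("scene",S(188,563),"C",(130,-140,0)),("scene",S(616,528),"C",(130,140,0))]
def world(p,k,c):
    x,y,w,a=p
    c=np.array(c)/1000.
    if k=="L":
        d,yy,h=c; c=np.array([.13-d*np.cos(a)+h*np.sin(a)*1, yy, .11+d*np.sin(a)+h*np.cos(a)])
    return R.from_euler("z",w).apply(c)+[x,y,0]
if __name__=="__main__":
    f=lambda p:np.concatenate([proj(q[0],world(p,q[2],q[3]))[0]-q[1] for q in P])
    r=least_squares(f,[.5,.05,0,.3],loss="soft_l1")
    print(r.x);print(f(r.x).reshape(-1,2))
    p=r.x
    for n,k,c in(("pad","L",(220,98,8)),("cam","L",(190,0,26))):
        print(n,world(p,k,c),world([*p[:3],0],k,c))
    m0=world([*p[:3],0],"L",(190,0,26))
    for c,z in(("top",.19),("scene",.19)):
        for t,z in (("spray_can",0),("jar",0),("screwdriver",0)):
            q=[k for k in env.place_of(c,t) if k["confidence"]>.5]
            if q: print(c,t,atz(c,q[0]["xy"],z))
    print(atz("top",T(719,237),.19),atz("top",T(53,248),.09))
E
python3 fit.py
```

```text
[ 0.6236  0.085  -0.0373  0.3732]
[[-0.8517  0.0908]
 [-0.033   0.7355]
 [-0.3118  0.7304]
 [-0.5804 -0.9816]
 [-0.7763  0.2517]
 [-0.6837 -0.1443]
 [-0.4225 -0.6014]
 [-0.3654 -0.1252]
 [-0.8446 -0.3676]
 [-1.5733 -0.0339]
 [-0.7618  0.35  ]
 [-0.5577 -1.086 ]
 [-1.1569  1.3643]
 [ 0.2684  0.8218]]
pad [0.5554 0.1857 0.1977] [0.5374 0.1863 0.118 ]
cam [0.5862 0.0864 0.2035] [0.5637 0.0873 0.136 ]
top spray_can [ 0.6292 -0.1254  0.    ]
top jar [0.6457 0.2894 0.    ]
top screwdriver [0.4277 0.0579 0.    ]
scene spray_can [ 0.6273 -0.1085  0.    ]
scene jar [0.6539 0.2932 0.    ]
[ 0.6322 -0.1201  0.19  ] [0.6449 0.2955 0.09  ]
```

```bash
cat > plan.py <<'E'
from h import *
def plan(wps,start=None,rot=None):
    """wps: list of (pos,yaw,n)"""
    s=env.get_obs();p=np.array(s["position"]) if start is None else start;y=s["ee_rot"][2] if rot is None else rot
    X=[];W=[]
    for q,yw,n in wps:
        for i in range(n):
            st=(np.array(q)-p)/(n-i);dy=(yw-y)/(n-i)
            l=R.from_euler("xyz",[np.pi,0,y]).inv().apply(st)
            X.append([round(v*100,1) for v in l]);W.append([0,0,round(-dy,2)])
            p=p+R.from_euler("xyz",[np.pi,0,y]).apply(np.array(X[-1])/100);y=y-W[-1][2]
    for i in range(0,len(X),5): print(X[i:i+5],W[i:i+5])
    print(p,y)
E
python3 -c "
from plan import *
plan([((.202,-.591,.33),.33,3),((.555,.186,.30),3.1,17)])"
```

```text
[[np.float64(-0.0), np.float64(-0.0), np.float64(-5.0)], [np.float64(-0.0), np.float64(-0.0), np.float64(-5.1)], [np.float64(-0.0), np.float64(-0.0), np.float64(-5.0)], [np.float64(3.4), np.float64(-3.7), np.float64(0.2)], [np.float64(4.0), np.float64(-3.1), np.float64(0.2)]] [[0, 0, np.float64(-0.0)], [0, 0, np.float64(-0.0)], [0, 0, np.float64(-0.0)], [0, 0, np.float64(-0.16)], [0, 0, np.float64(-0.16)]]
[[np.float64(4.4), np.float64(-2.4), np.float64(0.2)], [np.float64(4.7), np.float64(-1.6), np.float64(0.2)], [np.float64(4.9), np.float64(-0.9), np.float64(0.2)], [np.float64(5.0), np.float64(-0.1), np.float64(0.2)], [np.float64(5.0), np.float64(0.7), np.float64(0.2)]] [[0, 0, np.float64(-0.16)], [0, 0, np.float64(-0.16)], [0, 0, np.float64(-0.16)], [0, 0, np.float64(-0.16)], [0, 0, np.float64(-0.16)]]
[[np.float64(4.8), np.float64(1.5), np.float64(0.2)], [np.float64(4.5), np.float64(2.3), np.float64(0.2)], [np.float64(4.0), np.float64(3.0), np.float64(0.1)], [np.float64(3.5), np.float64(3.6), np.float64(0.2)], [np.float64(2.8), np.float64(4.1), np.float64(0.1)]] [[0, 0, np.float64(-0.17)], [0, 0, np.float64(-0.16)], [0, 0, np.float64(-0.17)], [0, 0, np.float64(-0.16)], [0, 0, np.float64(-0.17)]]
[[np.float64(2.1), np.float64(4.6), np.float64(0.2)], [np.float64(1.3), np.float64(4.8), np.float64(0.1)], [np.float64(0.5), np.float64(5.0), np.float64(0.2)], [np.float64(-0.3), np.float64(5.1), np.float64(0.1)], [np.float64(-1.1), np.float64(4.9), np.float64(0.2)]] [[0, 0, np.float64(-0.16)], [0, 0, np.float64(-0.17)], [0, 0, np.float64(-0.16)], [0, 0, np.float64(-0.17)], [0, 0, np.float64(-0.16)]]
[0.55501767 0.18592226 0.29951508] 3.0998118411624795
```

>>> apply_moves(xyz=[[0, 0, -5], [0, 0, -5], [0, 0, -5], [3.4, -3.7, 0.2], [4.0, -3.1, 0.2]], twist=[[0, 0, 0], [0, 0, 0], [0, 0, 0], [0, 0, -0.16], [0, 0, -0.16]], grip=[0, 0, 0, 0, 0])

```text
time_s: 1.82
position: [0.2437, -0.4981, 0.3247]
ee_rot: [3.141, 0.0, 0.654]
contact_force: [0.7, -0.7, -0.4]
width: 0.0471
finger_force: 0.0
```

>>> apply_moves(xyz=[[4.4, -2.4, 0.2], [4.7, -1.6, 0.2], [4.9, -0.9, 0.2], [5.0, -0.1, 0.2], [5.0, 0.7, 0.2]], twist=[[0, 0, -0.16], [0, 0, -0.16], [0, 0, -0.16], [0, 0, -0.16], [0, 0, -0.16]], grip=[0, 0, 0, 0, 0])

```text
time_s: 2.45
position: [0.3464, -0.2695, 0.3147]
ee_rot: [3.141, 0.0, 1.455]
contact_force: [0.1, -0.6, 0.3]
width: 0.0011
finger_force: 0.0
```

```bash
sed -i 's/round(v\*100,1)/float(round(v*100,1))/;s/round(-dy,2)/float(round(-dy,2))/' plan.py; python3 -c "
from plan import *
plan([((.555,.186,.30),3.1,10)])"
```

```text
[[4.8, 1.5, 0.1], [4.5, 2.3, 0.2], [4.0, 3.0, 0.1], [3.5, 3.6, 0.2], [2.8, 4.1, 0.1]] [[0, 0, -0.16], [0, 0, -0.17], [0, 0, -0.16], [0, 0, -0.17], [0, 0, -0.16]]
[[2.1, 4.5, 0.2], [1.3, 4.8, 0.1], [0.5, 5.0, 0.2], [-0.3, 5.0, 0.1], [-1.2, 4.9, 0.2]] [[0, 0, -0.17], [0, 0, -0.16], [0, 0, -0.17], [0, 0, -0.16], [0, 0, -0.17]]
[0.55526488 0.1856651  0.29966168] 3.1049200950148332
```

>>> apply_moves(xyz=[[4.8, 1.5, 0.1], [4.5, 2.3, 0.2], [4.0, 3.0, 0.1], [3.5, 3.6, 0.2], [2.8, 4.1, 0.1]], twist=[[0, 0, -0.16], [0, 0, -0.17], [0, 0, -0.16], [0, 0, -0.17], [0, 0, -0.16]], grip=[0, 0, 0, 0, 0])

```text
time_s: 3.08
position: [0.4511, -0.0418, 0.3077]
ee_rot: [3.141, 0.001, 2.275]
contact_force: [0.1, -0.9, 0.6]
width: 0.0003
finger_force: 0.0
```

>>> apply_moves(xyz=[[2.1, 4.5, 0.2], [1.3, 4.8, 0.1], [0.5, 5.0, 0.2], [-0.3, 5.0, 0.1], [-1.2, 4.9, 0.2]], twist=[[0, 0, -0.17], [0, 0, -0.16], [0, 0, -0.17], [0, 0, -0.16], [0, 0, -0.17]], grip=[0, 0, 0, 0, 0])

```text
time_s: 3.7
position: [0.5579, 0.1844, 0.2997]
ee_rot: [3.142, 0.0, 3.104]
contact_force: [0.7, -1.1, 0.4]
width: 0.0002
finger_force: 0.0
```

Run:
```python
from h import *
from fit import world
s=env.get_obs();print(s["position"],s["ee_rot"],s["q"])
im=env.capture("wrist");save("pics/w1.png",im)
print(proj("wrist",[world((.6236,.085,-.0373,.3732),"L",c) for c in((220,98,8),(190,0,26))]))
for t in("press_pad","cam_top"): print([(r["xy"],r["confidence"]) for r in env.place_of("wrist",t)])
```

```text
[0.5579 0.1844 0.2997] [3.1416 0.0005 3.1044] [ 0.2768  0.369  -0.8572  1.529   0.2822  1.3722  0.9308]
[[311.4706 193.798 ]
 [221.954  224.3734]]
[([318.4, 195.3], 0.74)]
[([227.5, 225.8], 0.72)]
```

>>> apply_moves(xyz=[[0.3, 0, 2.4], [0, 0, 2.4], [0, 0, 2.4], [0.1, 0, 1.6], [0.3, 0, 1.4]], twist=[[0, 0, 0], [0, 0, 0], [0, 0, 0], [0, 0, 0], [0, 0, 0]], grip=[0, 0, 0, 0, 0])

```text
time_s: 4.47
position: [0.5502, 0.1827, 0.1972]
ee_rot: [-3.141, 0.0, 3.098]
contact_force: [0.5, 0.3, -0.0]
width: 0.0006
finger_force: 0.0
```

>>> apply_moves(xyz=[[0.4, 0, 1.6], [0.4, 0, 1.6], [0.3, 0, 1.6], [0.2, 0, 1.5], [0.1, 0, 1.2]], twist=[[0, 0, 0], [0, 0, 0], [0, 0, 0], [0, 0, 0], [0, 0, 0]], grip=[0, 0, 0, 0, 0])

```text
time_s: 5.1
position: [0.5359, 0.184, 0.1215]
ee_rot: [-3.142, -0.001, 3.1]
contact_force: [-1.3, -0.3, 2.7]
width: 0.0004
finger_force: 1.3
```

>>> apply_moves(xyz=[[0, 0, 0.3], [0, 0, 0.2], [0, 0, 0.1], [0, 0, 0], [0, 0, 0]], twist=[[0, 0, 0], [0, 0, 0], [0, 0, 0], [0, 0, 0], [0, 0, 0]], grip=[0, 0, 0, 0, 0])

```text
time_s: 5.72
position: [0.5364, 0.184, 0.1167]
ee_rot: [3.141, 0.0, 3.1]
contact_force: [-0.6, -0.6, 1.4]
width: 0.0004
finger_force: 0.6
```

>>> apply_moves(xyz=[[0, 0, 0.2], [0, 0, 0.2], [0, 0, 0.1], [0, 0, 0], [0, 0, 0]], twist=[[0, 0, 0], [0, 0, 0], [0, 0, 0], [0, 0, 0], [0, 0, 0]], grip=[0, 0, 0, 0, 0])

```text
time_s: 6.35
position: [0.5363, 0.1838, 0.1115]
ee_rot: [-3.142, 0.0, 3.1]
contact_force: [0.1, 0.1, 0.0]
width: 0.0006
finger_force: 0.0
```

Run:
```python
from h import *
s=env.get_obs();print(s["position"],s["contact_force"],s["effort"])
a=env.capture("scene");b=env.capture("wrist")
a=cv2.resize(a[130:290,250:450],(500,400),interpolation=cv2.INTER_CUBIC)
save("pics/p1.png",np.vstack([a,cv2.resize(b,(500,312))])[:600] if 0 else np.hstack([cv2.resize(a,(400,320)),cv2.resize(b,(400,320))]))
```

```text
[0.53627341 0.18383728 0.11149844] [0.0724967  0.07698316 0.0292112 ] [-6.07761042e-02 -7.50647593e+01 -1.51125598e+01 -3.66844797e+01
 -2.24087929e-02  6.66270708e-02 -1.57333692e-03]
```

View pics/p1.png

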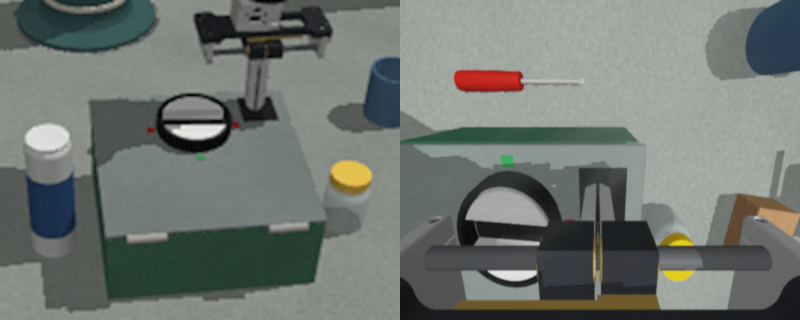

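The lid looks nearly shut, with the tips on the pad, but there is no stop force yet, so I'll push on gently.

>>> apply_moves(xyz=[[0, 0, 0.2], [0, 0, 0.2], [0, 0, 0.2], [0, 0, 0.2], [0, 0, 0.2]], twist=[[0, 0, 0], [0, 0, 0], [0, 0, 0], [0, 0, 0], [0, 0, 0]], grip=[0, 0, 0, 0, 0])

```text
time_s: 7.08
position: [0.5361, 0.184, 0.1014]
ee_rot: [3.142, -0.0, 3.1]
contact_force: [-1.9, 0.0, 2.5]
width: 0.0009
finger_force: 1.0
```

Run:
```python
from h import *
from fit import world
np.set_printoptions(precision=4,suppress=True)
s=env.get_obs();tip=np.array(s["position"])
p=lambda a:(.6236,.085,-.0373,a)
for c in("scene","top","wrist"):
    im=env.capture(c);save(f"pics/{c}2.png",im)
    r=env.place_of(c,"cam_top");print(c,[(q["xy"],q["confidence"]) for q in r[:2]],"tip",proj(c,tip)[0])
    for a in(0,.03,.06,.1): print(a,proj(c,[world(p(a),"L",k) for k in((190,0,26),(264,142,6),(264,-142,6),(220,98,8))]).ravel())
a=cv2.imread("pics/scene2.png")[150:250,285:425]
cv2.imwrite("pics/z3.png",cv2.resize(a,None,fx=5.6,fy=5.6,interpolation=cv2.INTER_CUBIC))
```

```text
scene [([346.0, 188.7], 0.97)] tip [375.9001 193.6552]
0 [346.0772 192.6783 388.3149 180.1675 293.6997 186.3601 377.2844 189.2526]
0.03 [346.226  191.2336 388.6201 178.0521 293.6391 184.2248 377.5169 187.4857]
0.06 [346.3858 189.8234 388.9468 175.969  293.5847 182.1233 377.7659 185.7506]
0.1 [346.6159 187.999  389.416  173.2444 293.5218 179.3761 378.1239 183.4886]
top [([283.0, 200.8], 0.77), ([298.3, 247.6], 0.47)] tip [255.6618 213.9476]
0 [285.9606 203.8615 239.2325 227.4336 331.8938 229.2767 254.0907 213.3345]
0.03 [285.8403 203.4416 238.7285 227.3162 332.0416 229.1729 253.7604 213.1252]
0.06 [285.721  202.9616 238.2213 227.1182 332.1925 228.9893 253.4292 212.8484]
0.1 [285.5639 202.2275 237.5409 226.7264 332.3985 228.6178 252.987  212.373 ]
wrist [([169.7, 297.5], 0.8)] tip [315.4717 228.6472]
0 [173.1856 290.9238 384.3178 175.8686 -38.7595 177.6659 318.7663 238.4485]
0.03 [169.2383 296.961  387.0683 178.5161 -53.0376 180.3782 318.8496 242.6399]
0.06 [165.127  303.548  390.0208 181.7599 -68.3512 183.6894 318.9387 247.373 ]
0.1 [159.3813 313.2431 394.3059 187.1347 -90.5525 189.1586 319.0672 254.604 ]
```

View pics/z3.png

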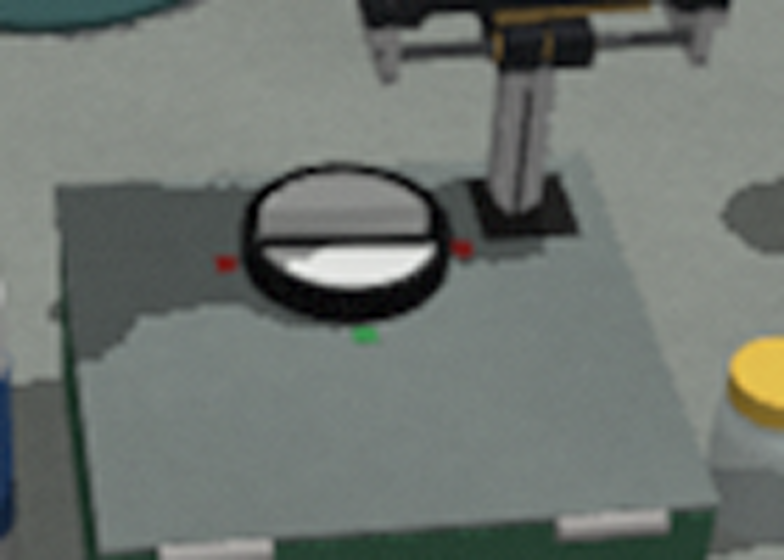

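The lid corners at (389.5,177.7) and (295,183) put the lid still about 0.03–0.04 rad open. The real tip sits about 2 cm above the reported TCP. I'll keep pushing until the stop is felt.

>>> apply_moves(xyz=[[0, 0, 0.2], [0, 0, 0.2], [0, 0, 0.2], [0, 0, 0.1], [0, 0, 0.1]], twist=[[0, 0, 0], [0, 0, 0], [0, 0, 0], [0, 0, 0], [0, 0, 0]], grip=[0, 0, 0, 0, 0])

```text
time_s: 8.0
position: [0.5361, 0.184, 0.0935]
ee_rot: [3.142, -0.0, 3.1]
contact_force: [-1.8, -0.1, 1.7]
width: 0.0002
finger_force: 1.0
```

>>> apply_moves(xyz=[[0, 0, 0.1], [0, 0, 0.1], [0, 0, 0.1], [0, 0, 0.1], [0, 0, 0.1]], twist=[[0, 0, 0], [0, 0, 0], [0, 0, 0], [0, 0, 0], [0, 0, 0]], grip=[0, 0, 0, 0, 0])

```text
time_s: 8.62
position: [0.5365, 0.1841, 0.0908]
ee_rot: [-3.14, 0.001, 3.1]
contact_force: [-19.5, -11.0, 56.7]
width: 0.0006
finger_force: 28.6
```

The stop is felt: 57 N at TCP z≈0.092, against a pad height of 0.118. Backing off and looking.

>>> apply_moves(xyz=[[0, 0, -0.6], [0, 0, -2], [0, 0, -4], [0, 0, -4], [0, 0, -4]], twist=[[0, 0, 0], [0, 0, 0], [0, 0, 0], [0, 0, 0], [0, 0, 0]], grip=[5, 5, 5, 5, 5])

```text
time_s: 9.25
position: [0.5361, 0.1841, 0.2369]
ee_rot: [3.141, 0.001, 3.1]
contact_force: [-0.6, 0.7, -0.2]
width: 0.0471
finger_force: 0.0
```

Run:
```python
from h import *
from fit import world
np.set_printoptions(precision=4,suppress=True)
s=env.get_obs();tip=np.array(s["position"]);print(tip,s["width"],s["contact_force"])
p=lambda a:(.6236,.085,-.0373,a)
I={}
for c in("scene","top","wrist"):
    I[c]=im=env.capture(c)
    for t in("cam_top","press_pad"):
        r=env.place_of(c,t);print(c,t,[(q["xy"],q["confidence"]) for q in r[:2]],"tip",proj(c,tip)[0])
    for a in(0,.03): print(a,proj(c,[world(p(a),"L",k) for k in((190,0,26),(220,98,8),(264,142,6),(264,-142,6))]).ravel())
a=cv2.resize(I["scene"][100:250,285:425],(560,600),interpolation=cv2.INTER_CUBIC)[:,:500]
b=cv2.resize(I["wrist"],(800,500))
save("pics/z4.png",a);save("pics/w4.png",b);save("pics/z4w.png",np.hstack([cv2.resize(a,(300,360)),cv2.resize(I["wrist"],(500,360))]))
```

```text
[0.5361 0.1841 0.2369] 0.047067940599458756 [-0.6467  0.6948 -0.2011]
scene cam_top [([347.8, 189.2], 0.82), ([278.9, 252.8], 0.56)] tip [380.3013 154.118 ]
scene press_pad [([375.3, 191.2], 0.62)] tip [380.3013 154.118 ]
0 [346.0772 192.6783 377.2844 189.2526 388.3149 180.1675 293.6997 186.3601]
0.03 [346.226  191.2336 377.5169 187.4857 388.6201 178.0521 293.6391 184.2248]
top cam_top [([282.5, 203.8], 0.65)] tip [248.2114 211.8   ]
top press_pad [] tip [248.2114 211.8   ]
0 [285.9606 203.8615 254.0907 213.3345 239.2325 227.4336 331.8938 229.2767]
0.03 [285.8403 203.4416 253.7604 213.1252 238.7285 227.3162 332.0416 229.1729]
wrist cam_top [([232.0, 224.9], 0.71)] tip [315.7957 230.7487]
wrist press_pad [([318.2, 196.4], 0.93)] tip [315.7052 230.667 ]
0 [229.8152 224.7561 317.8931 194.3154 357.461  155.1803 101.76   156.2425]
0.03 [228.3879 227.2671 317.9257 196.0083 358.4506 156.2475  96.6241 157.3331]
```

View pics/z4w.png

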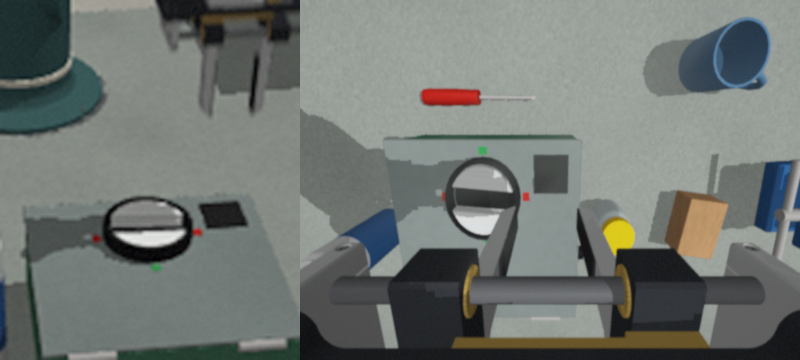

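The lid is shut: its right corner at (294.6,186.3) matches angle 0. The slot is about 0.05 rad clockwise of the red marks. Next, above the cam.

```bash
python3 -c "
from plan import *
plan([((.5635,.0865,.20),3.05,3),((.5635,.0865,.125),3.05,2)])"
```

```text
[[-1.1, -3.2, 1.1], [-1.1, -3.2, 1.1], [-1.1, -3.2, 1.2], [-0.0, 0.0, 3.7], [-0.0, 0.0, 3.8]] [[0, 0, 0.02], [0, 0, 0.01], [0, 0, 0.02], [0, 0, -0.0], [0, 0, -0.0]]
[0.56319911 0.086103   0.12486227] 3.0499883065476565
```

>>> apply_moves(xyz=[[-1.1, -3.2, 1.1], [-1.1, -3.2, 1.1], [-1.1, -3.2, 1.2], [0, 0, 3.6], [0, 0, 3.6]], twist=[[0, 0, 0.02], [0, 0, 0.01], [0, 0, 0.02], [0, 0, 0], [0, 0, 0]], grip=[5, 5, 5, 5, 5])

```text
time_s: 10.32
position: [0.5634, 0.0857, 0.1271]
ee_rot: [3.141, -0.0, 3.049]
contact_force: [0.6, 0.0, -0.3]
width: 0.0494
finger_force: 0.0
```

Run:
```python
from h import *
s=env.get_obs();print(s["position"],s["ee_rot"],s["width"],s["contact_force"])
a=env.capture("scene");b=env.capture("wrist")
tip=np.array(s["position"]);print([proj(c,tip+[0,0,.026]) for c in("scene","wrist")])
save("pics/z5.png",np.hstack([cv2.resize(a[130:220,300:400],(400,360),interpolation=cv2.INTER_CUBIC),cv2.resize(b[180:400,100:380],(400,360),interpolation=cv2.INTER_CUBIC)]))
```

```text
[0.5633748  0.08573063 0.12714345] [ 3.14147742e+00 -4.63861468e-04  3.04902430e+00] 0.049373036587582665 [ 0.56391151  0.01586821 -0.3480117 ]
[array([[345.8181743 , 187.73505344]]), array([[315.64495776, 246.43056682]])]
```

View pics/z5.png

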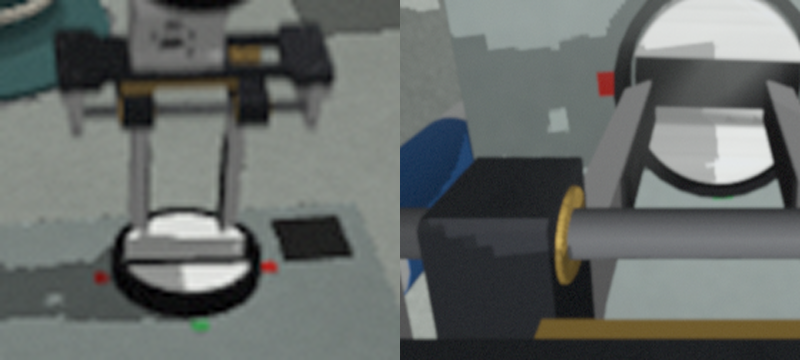

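The tips at z5 (645,85) and (775,90) sit over the slot, which spans rows 60–105. Going down.

>>> apply_moves(xyz=[[0, 0, 0.8], [0, 0, 0.8], [0, 0, 0.6], [0, 0, 0.6], [0, 0, 0]], twist=[[0, 0, 0], [0, 0, 0], [0, 0, 0], [0, 0, 0], [0, 0, 0]], grip=[5, 5, 5, 5, 5])

```text
time_s: 11.05
position: [0.5633, 0.0862, 0.1003]
ee_rot: [-3.142, -0.001, 3.05]
contact_force: [0.6, 0.3, 0.1]
width: 0.05
finger_force: 0.0
```

>>> apply_moves(xyz=[[0, 0, 0.2], [0, 0, 0], [0, 0, 0], [0, 0, 0], [0, 0, 0]], twist=[[0, 0, 0.1], [0, 0, 0.15], [0, 0, 0.15], [0, 0, 0.15], [0, 0, 0.15]], grip=[5, 5, 5, 5, 5])

```text
time_s: 11.68
position: [0.562, 0.087, 0.0984]
ee_rot: [-3.14, -0.002, 2.346]
contact_force: [-10.7, 3.4, 2.6]
width: 0.0501
finger_force: 5.2
```

>>> apply_moves(xyz=[[0, 0, 0], [0, 0, 0], [0, 0, 0], [0, 0, 0], [0, 0, 0]], twist=[[0, 0, 0.15], [0, 0, 0.15], [0, 0, 0.15], [0, 0, 0.15], [0, 0, 0.1]], grip=[5, 5, 5, 5, 5])

```text
time_s: 12.3
position: [0.5614, 0.0884, 0.0982]
ee_rot: [-3.138, -0.002, 1.648]
contact_force: [-11.1, 9.7, 2.2]
width: 0.0494
finger_force: 6.3
```

Run:
```python
from h import *
s=env.get_obs();print(s["position"],s["ee_rot"],s["width"],s["contact_force"],s["wrist_torque"],s["q"][6])
```

```text
[0.56135564 0.08838576 0.09824006] [-3.13807730e+00 -1.86383459e-03  1.64807592e+00] 0.04944026658742808 [-11.13834676   9.6898021    2.19687059] [2.33771633 2.84505599 0.24209486] -0.3225960795319561
```

>>> apply_moves(xyz=[[0, 0, 0], [0, 0, 0], [0, 0, 0], [0, 0, 0], [0, 0, 0]], twist=[[0, 0, 0.08], [0, 0, 0.07], [0, 0, 0.05], [0, 0, 0], [0, 0, 0]], grip=[5, 5, 5, 5, 5])

```text
time_s: 12.92
position: [0.5619, 0.0886, 0.0983]
ee_rot: [-3.139, -0.002, 1.452]
contact_force: [-8.1, 10.1, 0.1]
width: 0.0498
finger_force: 5.4
```

```bash
cat > t.py <<'E'
from h import *
s=env.get_obs();print(s["time_s"],s["ee_rot"],s["contact_force"],s["wrist_torque"])
E
python3 t.py
```

```text
12.925 [-3.13867836e+00 -1.74601959e-03  1.45229437e+00] [-8.11872825 10.13684216  0.10598888] [2.54501144 1.95384531 0.26053275]
```

>>> apply_moves(xyz=[[0, 0, 0], [0, 0, 0], [0, 0, 0], [0, 0, 0], [0, 0, 0]], twist=[[0, 0, 0.05], [0, 0, 0.05], [0, 0, 0.03], [0, 0, 0.02], [0, 0, 0]], grip=[5, 5, 5, 5, 5])

```text
time_s: 13.55
position: [0.5622, 0.0899, 0.0984]
ee_rot: [-3.139, -0.002, 1.306]
contact_force: [-5.4, 14.7, -3.4]
width: 0.0503
finger_force: 34.2
```

```bash
python3 t.py
```

```text
13.55 [-3.13932557e+00 -2.18041460e-03  1.30561100e+00] [-5.3896878  14.7162536  -3.43026091] [3.61521643 1.36204786 2.54342064]
```

The torque jumped from 0.26 to 2.5 N m, so that is the hard stop. I'll relieve it, lift out and look.

>>> apply_moves(xyz=[[0, 0, 0], [0, 0, 0], [0, 0, -1.5], [0, 0, -3], [0, 0, -5]], twist=[[0, 0, -0.12], [0, 0, -0.1], [0, 0, 0], [0, 0, 0], [0, 0, 0]], grip=[5, 5, 5, 5, 5])

```text
time_s: 14.18
position: [0.5628, 0.0862, 0.1948]
ee_rot: [-3.14, -0.0, 1.517]
contact_force: [0.3, -0.4, 0.7]
width: 0.0501
finger_force: 0.0
```

>>> apply_moves(xyz=[[0, 0, -5], [-1, 0, -5], [-4, 0, -4], [-5, 0, 0], [-5, 0, 0]], twist=[[0, 0, 0], [0, 0, 0], [0, 0, 0], [0, 0, 0], [0, 0, 0]], grip=[5, 5, 5, 5, 5])

```text
time_s: 14.8
position: [0.5557, -0.0648, 0.3354]
ee_rot: [3.139, -0.0, 1.518]
contact_force: [-0.1, 0.1, 0.0]
width: 0.05
finger_force: 0.0
```

```bash
python3 t.py
python3 - <<'E'
from h import *
a=env.capture("scene");b=env.capture("top")
save("pics/z6.png",np.hstack([cv2.resize(a[150:250,280:420],(420,300),interpolation=cv2.INTER_CUBIC),cv2.resize(b[130:250,210:370],(380,300),interpolation=cv2.INTER_CUBIC)]))
E
```

```text
14.8 [ 3.13945902e+00 -1.64436301e-04  1.51756164e+00] [-0.11881274  0.09756993  0.01446788] [-0.06612277 -0.12462921 -0.00176629]
```

View pics/z6.png

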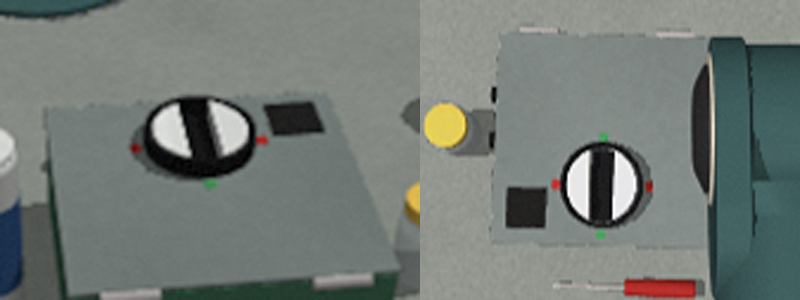

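The slot, at z6 (602,185), lies in line with the green marks at (603,137) and (600,235). The lid is shut, its neighbours are in place, and the hand is clear.

```bash
python3 -c "
from workcell import env
print(env.close_job())"
```

```text
the job is handed in; nothing more can be done
None
```

The lid is fully shut, the cam is turned clockwise to its hard stop with the slot in line with the green marks, the hand is clear, and the job was handed in at about 15 s.

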